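Tuck a strip under a hinged leaf and hold it flat

ROBOT

A 7-joint arm with a two-finger parallel gripper is mounted at the origin on a cart in front of the work surface, level with it; the furniture and walls round the work are solid. World frame = base frame: x ahead of the robot, y to its left, z up, the work surface at z = 0. Lengths are in m, angles in rad, forces in N, time in s.
With the tool pointing down it reaches from about 0.425 to 0.925 m from the base axis. Payload 6.8 kg.
Tool frame: the origin (TCP) lies at the very end of the fingers, on their centre line; the grasp point (between the pads) lies 19 mm behind it; z points along the fingers, y is the direction in which the jaws open and shut (so a half turn about z gives the same grasp; the last joint's range is limited). The gripper opens to 88 mm and grips with 3 to 60 N. Pads are 20 mm wide; open, the fingers measure 115 mm over their backs; the gripper's body (75 mm by 178 mm) begins 61 mm behind the grasp point.
Start: joints at [1.236, 0.477, 0.022, 1.555, -0.011, 1.109, -0.083], TCP at [0.152, -0.658, 0.223] pointing down, gripper open.
Joint ranges: [-2.96, 2.96], [-0.34, 2.1], [-1.41, 1.46], [0.24, 2.44], [-1.37, 4.51], [0.17, 1.92], [-2.96, 2.96]. Speed limits (rad/s): [2.39, 2.39, 3.14, 3.14, 3.14, 3.14, 3.14].

INTERFACE

Orientations are given as a unit quaternion [w, x, y, z].
In Python, from rig import * gives the robot as it stands. The module is installed in compiled form; this text tells all that it offers.
- The arm moves only by the tool move_arm, never from a script. Its argument "series" is text: rows parted by semicolons, each of 7 numbers parted by spaces: the turn, a rotation vector about the tool's x, y, z in rad, then the shift along the tool's x, y, z in cm, then the opening in per cent of the stroke, from 0 (shut) to 100 (fully open). In form: wx wy wz dx dy dz grip; .... A call has 1 to 5 rows; each row is the pose to reach, as a shift and turn from the pose commanded when the call began, along the tool's axes at that moment; what a row does not reach only later rows make up. A row lasts 1/8 s, in which the tool goes at most 62.5 mm and 10.7 degrees, less where a joint would pass 70% of its speed; a pose out of reach is approached as far as the arm can. A call with a gripper value outside its range is refused whole. The fingers move at their own pace and stop on an object; "newtons" is the grip in N (left out, the last holds). Time passes only in rows, so rows that repeat a pose let the fingers close. It gives the time, the measured TCP pose, the force and the opening at its end, in the units of the state.
- get_state(): the state, without advancing time (a new reading comes with each control period).
- capture(name): name is "scene" or "top"; returns a dict with "image" (384x512x3 uint8, red, green, blue), "fovy" (degrees; the focal length in pixels is half the picture's height over the tangent of half this angle, whatever the lens; pixels are square), "cx", "cy" (the principal point, pixels), "position" and "orientation" of the camera in the world. Camera axes: x right, y up, looking along -z (the intrinsics and any distortion apply to the point x, -y, -z); pixel columns grow to the right and rows downward; lengths in m; the calibration is good to about 2 mm. A picture is of the moment at which its call begins. There is no depth.
- hand_in(): hands the job in, once; it reports no verdict.
The state is a dict: "t": time; "q": joint angles; "joint_vel": joint speeds; "joint_torque": joint torques, N m; "position": TCP position; "orientation": TCP orientation; "force": force on the tool from outside, world axes, zero at the start; "torque": the same for the moment, N m; "opening": finger opening in m.
Only numpy, scipy, OpenCV 4.12 (cv2) and the standard library are available. Lean on these libraries where they do the work, as an engineer would, in place of code of your own. Each camera call takes 0.05 s, during which the arm holds its last target.

TASK

Slide the white plastic strip across the mounting board, without picking it up, until its far long edge is tucked under the hinged steel leaf along its whole length and rests square against the stop beneath the leaf; the leaf must not be lifted. Then press the strip down from above with the fingertips on the part still showing, gently but steadily, and finish while still pressing it flat on the board: do not let go. Leave the petri dish, the slide box and the vial beside the board where they are.

Things in the scene. Friction and masses are not known exactly. Their poses are not given: they have to be found in the camera images.
- board: Grey mounting board, 210 (x) x 260 (y) x 12 mm, fixed to the worktop. Origin: centre of its underside. Its flat top is 12 mm above the origin. Its +x axis points from the open part of the board towards the leaf (roughly away from the robot), y runs along the leaf.
- home_spot (a point): Where the strip's centre is when the strip is fully home and centred: fixed on the board at board x = +41 mm, y = 0, 15 mm over the worktop (3 mm over the board's top). Sideways (board y) the strip's centre may be up to 40 mm from it, since the leaf is 220 mm long and the strip only 140 mm.
- leaf_lip (a point): Middle of the lower front edge of the hinged steel leaf (220 mm along y, 3 mm thick). Shut, it lies at board x = +45 mm, 9 mm above the board's top; the leaf lies level and covers board x = 45 to 82 mm, so there is a 9 mm slot under it, open towards -x. A fixed stop rail, 7 mm high and 220 mm long, stands under the leaf with its front face at board x = +55 mm, 10 mm behind the lip. The hinge barrel behind reaches 15 mm above the board's top; nothing on the board is taller.
- leaf (a joint): Hinge of the leaf, rad: 0 shut and level, grows as the lip is lifted (1 mm of lift at the lip is 0.027). It swings up freely, falls back by its own weight, and rests on its bearings when shut, not on the strip.
- strip_center (a point): Centre of the white plastic strip, 28 (x) x 140 (y) x 6 mm, about 40 g, loose, lying flat on the board in front of the leaf, its long axis (y) roughly along the leaf. The point lies half-way up, 3 mm above its underside. When home, 10 mm of its 28 mm width are under the leaf, with 3 mm of air above it, and 18 mm show.
- strip: The same strip; origin at the centre of its underside, x across its 28 mm width, y along its length.
- dish: Bystander: clear petri dish, 58 mm across, 14 mm high, on the worktop behind the board; origin at the centre of its underside.
- slide_case: Bystander: small blue slide box, 33 x 84 x 32 mm high, on the worktop to the left of the board; origin at the centre of its underside.
- vial: Bystander: small capped vial standing upright, 15 mm across, 50 mm high, on the worktop to the right of the board; origin at the centre of its underside.
There are look-alikes about, which are no part of the job. What is shaped like the strip but orange is not meant.

How it is judged:
On the way:
1. the strip's far long edge is home under the leaf (x of strip_center in the frame of board above 0.0375 m and angle between the y axis of strip and the y axis of board, either way round below 0.06 rad and y of strip_center in the frame of board between -0.04 and 0.04 m), for 0.2 s.
At the end, for the whole second after the job is handed in: Strip home under the leaf (far edge within 3.5 mm of the stop, square within 0.06 rad, centre within 40 mm of the middle), flat within 0.05 rad and still; leaf shut (under 0.05 rad); fingers over the strip press it with over 3 N, and it presses on the board with over 3 N (all of step 1 and angle between strip's own z axis and vertical below 0.05 rad and value of joint leaf below 0.05 rad and contact force between the fingers and strip above 3 N and contact force between strip and board above 3 N and x of the grasp point in the frame of strip above -0.021 m and linear speed of strip below 0.01 m/s); the arm keeps its last pose, push and grip.
It fails at once if the leaf is lifted (more than 3 mm at its lip) (value of joint leaf above 0.08 rad).
It fails at once if the strip is picked up off the board (z of strip_center in the frame of board above 0.03 m).
It fails at once if the strip is pressed far too hard (over 40 N) (contact force between the fingers and strip above 40 N).
It fails at once if a bystander is moved by more than 15 mm (distance of any of dish, slide_case, vial from where it was at the start of the episode above 0.015 m).
It also fails if it takes over 40 s, if anything falls off the work surface, if the arm or the gripper's body presses on something with over 40 N, if the wrist force passes 120 N, or if a joint passes its speed limit or range.

## Working session

There is one attempt and no reset: what is moved stays moved. The work goes in short steps, Python scripts to look and compute and a tool call to move; the robot and the scene stay as the last step left them, time stands still between calls to the robot, and variables do not carry over. Pictures are saved under pics/ and viewed, and the job is handed in when it is done.

Besides the shell and the picture viewer there is one more tool, called after "Call:" by a JSON object that holds its "name" and its "arguments", one argument or row to a line. move_arm: Moves the arm, as the interface text tells. Its arguments: {"type":"object","properties":{"series":{"type":"string"},"newtons":{"type":"number"}},"required":["series"]}

```bash
mkdir -p pics
python3 - <<'E'
from rig import *
import cv2
s=get_state()
for k in s: print(k,s[k])
for n in("scene","top"):
    c=capture(n); cv2.imwrite(f"pics/{n}0.png",c["image"][:,:,::-1])
    print(n,{k:v for k,v in c.items() if k!="image"})
E
```

```text
t 0.0
q [ 1.23588144  0.47780698  0.02232943  1.55639594 -0.01149799  1.10928457
 -0.08313764]
joint_vel [ 0.0007423  -0.00036214  0.00100488 -0.00069295  0.00193953  0.00122208
  0.00112866]
joint_torque [ 4.85980229e-05 -5.82855070e+01  1.53432045e+00 -2.72606188e+01
 -5.44377021e-02  1.69073831e-02  1.69393093e-04]
position [ 0.15165475 -0.65715386  0.22170035]
orientation [-8.68182826e-04  9.93576184e-01  1.13161767e-01 -1.63263226e-04]
force [-0.54769084 -0.40867732  0.06553363]
torque [ 0.02437967 -0.04103136 -0.05400302]
opening 0.0877774697314686
scene {'fovy': 54.65401493848684, 'cx': 258.63897795893666, 'cy': 192.87630353157678, 'position': array([ 0.1369691 , -0.48610342,  0.56222387]), 'orientation': array([ 0.81962493,  0.41913106, -0.18621561, -0.34331891])}
top {'fovy': 47.11400660371967, 'cx': 250.87204568263775, 'cy': 198.7333497144288, 'position': array([0.58125828, 0.02655877, 1.17718377]), 'orientation': array([-0.7029963 , -0.01625343,  0.03740191,  0.71002333])}
```

View pics/scene0.png

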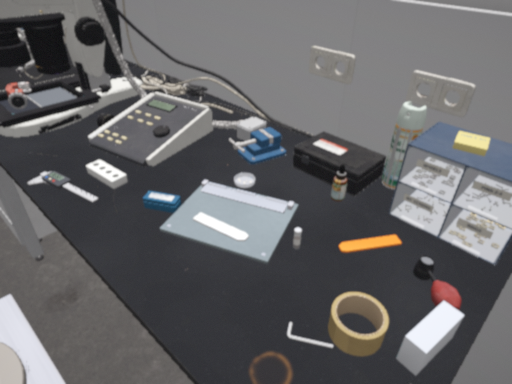

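View pics/top0.png

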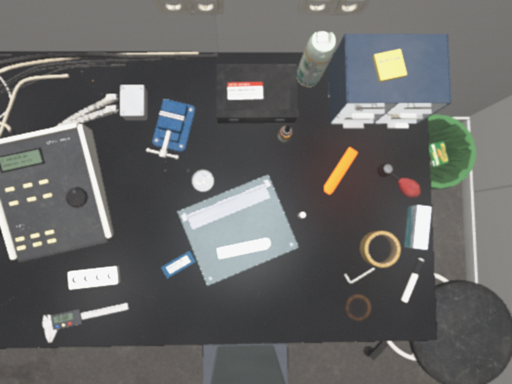

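Run:
```python
import cv2
a=cv2.imread("pics/top0.png")[160:300,150:320]; cv2.imwrite("pics/top0c.png",cv2.resize(a,None,fx=4.5,fy=4.2,interpolation=2))
a=cv2.imread("pics/scene0.png")[160:270,130:320]; cv2.imwrite("pics/scene0c.png",cv2.resize(a,None,fx=4,fy=4,interpolation=2))
```

```text
(no output)
```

View pics/top0c.png

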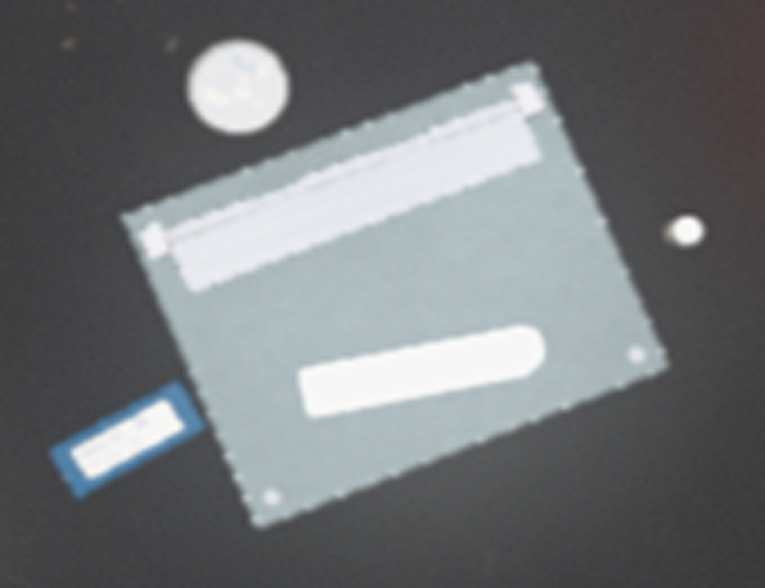

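View pics/scene0c.png

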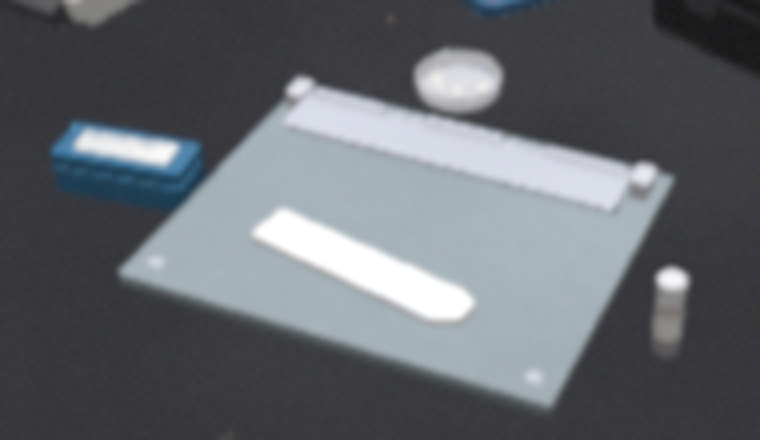

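The white strip is at top (243,249) and scene (220,227), in front of the leaf. The orange look-alike is at top (340,170) and is excluded by its colour, and the crop confirms this. Next I measure.

```bash
cat > h.py <<'E'
import numpy as np, cv2
from scipy.spatial.transform import Rotation as R
def cam(c):
    H,W=c["image"].shape[:2]; f=H/2/np.tan(np.radians(c["fovy"])/2)
    o=np.array(c["orientation"]); return f,c["cx"],c["cy"],np.array(c["position"]),R.from_quat(o[[1,2,3,0]]).as_matrix()
def ray(c,p):
    f,cx,cy,P,M=cam(c); p=np.atleast_2d(p).astype(float)
    d=np.c_[(p[:,0]-cx)/f,-(p[:,1]-cy)/f,-np.ones(len(p))]@M.T
    return P,d
def onz(c,p,z):
    P,d=ray(c,p); return P+d*((z-P[2])/d[:,2])[:,None]
def proj(c,X):
    f,cx,cy,P,M=cam(c); v=(np.atleast_2d(X)-P)@M; return np.c_[cx+f*v[:,0]/-v[:,2],cy-f*v[:,1]/-v[:,2]]
def tri(c1,p1,c2,p2):
    P,d=ray(c1,p1);Q,e=ray(c2,p2);out=[]
    for a,b in zip(d,e):
        a=a/np.linalg.norm(a);b=b/np.linalg.norm(b)
        t=np.linalg.lstsq(np.c_[a,-b],Q-P,rcond=None)[0]; x=P+a*t[0];y=Q+b*t[1]
        out.append(np.r_[(x+y)/2,np.linalg.norm(x-y)])
    return np.array(out)
def quad(cn):
    h=cv2.convexHull(cn)
    for e in np.linspace(1,40,200):
        q=cv2.approxPolyDP(h,e,True)
        if len(q)<=4: return q[:,0]
def big(m,near):
    n,l,st,ce=cv2.connectedComponentsWithStats(m.astype(np.uint8))
    k=l[int(near[1]),int(near[0])]; mm=(l==k).astype(np.uint8)
    cs,_=cv2.findContours(mm,0,cv2.CHAIN_APPROX_NONE); return mm,max(cs,key=cv2.contourArea)
E
python3 - <<'E'
from rig import *
from h import *
np.set_printoptions(precision=4,suppress=True)
C={n:capture(n) for n in("scene","top")}
pt={"top":(243,249),"scene":(220,227)}
for n,c in C.items():
    im=c["image"].astype(int); hsv=cv2.cvtColor(c["image"],cv2.COLOR_RGB2HSV)
    print(n,"board rgb",im[255 if n=="top" else 225,210 if n=="top" else 185],"strip",im[pt[n][1],pt[n][0]],"dark",im[290,200] if n=="top" else im[260,180], "leaf", im[203,228] if n=="top" else im[197,250])
    m,cn=big(im.min(2)>235,pt[n]); r=cv2.minAreaRect(cn); print("strip rect",r,m.sum())
    mb,cb=big(im.min(2)>100,pt[n]); q=quad(cb); print("board",q.tolist(),mb.sum())
    print("board on z.012",onz(c,q,.012))
    print("strip box z.018",onz(c,cv2.boxPoints(r),.018))
E
```

```text
scene board rgb [166 178 185] strip [255 255 255] dark [57 58 61] leaf [214 218 229]
strip rect ((220.46575927734375, 226.0753631591797), (55.6978759765625, 8.855382919311523), 24.443954467773438) 462
board [[297, 204], [267, 261], [160, 228], [240, 172]] 6927
board on z.012 [[ 0.7336 -0.0541  0.012 ]
 [ 0.5405 -0.1331  0.012 ]
 [ 0.4451  0.1058  0.012 ]
 [ 0.7352  0.1507  0.012 ]]
strip box z.018 [[ 0.5141  0.0737  0.018 ]
 [ 0.5387  0.0915  0.018 ]
 [ 0.5664 -0.0507  0.018 ]
 [ 0.5428 -0.0635  0.018 ]]
top board rgb [172 186 189] strip [247 247 247] dark [71 72 74] leaf [227 230 236]
strip rect ((243.6127471923828, 247.66050720214844), (11.021560668945312, 53.9747428894043), 78.11134338378906) 585
board [[269, 175], [298, 247], [207, 285], [177, 211]] 8107
board on z.012 [[ 0.7328 -0.0579  0.012 ]
 [ 0.5408 -0.1319  0.012 ]
 [ 0.4451  0.1081  0.012 ]
 [ 0.639   0.1863  0.012 ]]
strip box z.018 [[ 0.5414  0.0838  0.018 ]
 [ 0.5688 -0.0549  0.018 ]
 [ 0.5406 -0.0604  0.018 ]
 [ 0.5134  0.078   0.018 ]]
```

```bash
cat >> h.py <<'E'
from scipy.ndimage import map_coordinates
def edge(c,p,q,n=25,w=5,trim=.12,chan=None):
    # subpixel edge along the line p-q: max gradient across; robust line fit
    g=c["image"].astype(float).mean(2) if chan is None else c["image"].astype(float)[:,:,chan]
    p=np.array(p,float);q=np.array(q,float);d=(q-p)/np.linalg.norm(q-p);nn=np.array([-d[1],d[0]])
    s=np.arange(-w,w+.01,.25);pts=[]
    for t in np.linspace(trim,1-trim,n):
        b=p+(q-p)*t; xy=b+s[:,None]*nn
        v=map_coordinates(g,[xy[:,1],xy[:,0]],order=1); gr=np.abs(np.gradient(cv2.GaussianBlur(v[None],(0,0),2)[0]))
        k=gr.argmax(); ww=gr*(abs(s-s[k])<1.5); pts.append(b+nn*(ww@s/ww.sum()))
    l=cv2.fitLine(np.array(pts,np.float32),cv2.DIST_HUBER,0,.01,.01).ravel()
    return l[2:],l[:2]
def cross(a,b):
    t=np.linalg.solve(np.c_[a[1],-b[1]],b[0]-a[0]); return a[0]+a[1]*t[0]
def refine(c,q,**k):
    L=[edge(c,q[i],q[(i+1)%4],**k) for i in range(4)]
    return np.array([cross(L[i-1],L[i]) for i in range(4)])
E
python3 - <<'E'
from rig import *
from h import *
np.set_printoptions(precision=4,suppress=True)
C={n:capture(n) for n in("scene","top")}
# corners: leafside-right, near-right, near-left, leafside-left
B0=[[.7337,-.0560,.012],[.5408,-.1325,.012],[.4451,.1075,.012],[.639,.1863,.012]]
B={n:refine(c,proj(c,B0),w=4) for n,c in C.items()}
T=tri(C["top"],B["top"],C["scene"],B["scene"]); print(T)
for n in C: print(n,onz(C[n],B[n],.012)[:,:2].tolist())
W=T[:,:2]; ctr=W.mean(0)
ux=(W[0]+W[3]-W[1]-W[2]);uy=W[2]+W[3]-W[0]-W[1]
print("ctr",ctr,"yaw",np.degrees(np.arctan2(ux[1],ux[0])),np.degrees(np.arctan2(-uy[0],uy[1])),"size",np.linalg.norm(ux)/2,np.linalg.norm(uy)/2)
# strip long edges
S0=np.array([[.5675,-.053,.018],[.5415,-.0615,.018],[.514,.076,.018],[.54,.0875,.018]])
for n,c in C.items():
    p=proj(c,S0); e1=edge(c,p[1],p[2],w=3,trim=.2);e2=edge(c,p[0],p[3],w=3,trim=.2)
    for z,e in((.018,e1),(.018,e2)):
        a=onz(c,np.array([e[0]-20*e[1],e[0]+20*e[1]]),z)[:,:2]; d=a[1]-a[0]; d*=np.sign(d[1]); print(n,"line mid",a.mean(0),"dir deg",np.degrees(np.arctan2(-d[0],d[1])))
    m,cn=big(c["image"].min(2)>215,pt:=proj(c,S0.mean(0))[0]); M=cv2.moments(m,True); print("cent",onz(c,[[M["m10"]/M["m00"],M["m01"]/M["m00"]]],.018),M["m00"])
    globals()["k"+n]=[M["m10"]/M["m00"],M["m01"]/M["m00"]]
print("strip tri",tri(C["top"],[ktop],C["scene"],[kscene]))
E
```

```text
[[ 0.7369 -0.0552  0.012   0.0015]
 [ 0.5405 -0.1337  0.0106  0.    ]
 [ 0.4432  0.1091  0.0109  0.0008]
 [ 0.6394  0.187   0.0126  0.0004]]
scene [[0.7374353919051952, -0.055670720298228726], [0.5394907424041648, -0.13461503862008883], [0.4423150882939108, 0.10821160838979765], [0.6400536133791737, 0.18756615181489772]]
top [[0.7363880889914616, -0.0546175284052952], [0.5405802194408843, -0.13346981055645996], [0.4436838026715426, 0.10881196527157423], [0.6392203496176703, 0.18720107256535878]]
ctr [0.59   0.0268] yaw 21.724238072326727 21.890538470343458 size 0.2112474605243163 0.2613159643446128
scene line mid [0.5272 0.0036] dir deg 11.167358056210627
scene line mid [0.5555 0.0154] dir deg 10.937511267668661
cent [[0.5413 0.0091 0.018 ]] 521.0
top line mid [0.5257 0.0073] dir deg 11.129802742871655
top line mid [0.5561 0.0163] dir deg 11.047072577293811
cent [[0.5406 0.0131 0.018 ]] 638.0
strip tri [[0.5417 0.0121 0.0159 0.0031]]
```

```bash
cat >> h.py <<'E'
YAW=np.radians(21.8);CTR=np.array([.590,.0268]);U=np.array([np.cos(YAW),np.sin(YAW)]);V=np.array([-U[1],U[0]])
def goto(s,xy,z,yaw=YAW):
    o=np.array(s["orientation"]);M=R.from_quat(o[[1,2,3,0]])
    X=np.array([np.cos(yaw),np.sin(yaw),0]);Y=np.array([X[1],-X[0],0])
    T=R.from_matrix(np.c_[X,Y,[0,0,-1]])
    w=(M.inv()*T).as_rotvec(); d=M.inv().apply(np.r_[xy,z]-s["position"])*100
    return np.round(w,3),np.round(d,2)
def bd(x,y): return CTR+x*U+y*V
def rep(s):
    d=s["position"][:2]-CTR; o=np.array(s["orientation"]);M=R.from_quat(o[[1,2,3,0]]).as_matrix()
    return "t %.2f board x %.1f y %.1f z %.1f mm yaw %.2f  F(board) %.1f %.1f %.1f open %.3f tilt %.3f %.3f"%(s["t"],1e3*d@U,1e3*d@V,1e3*s["position"][2],np.degrees(np.arctan2(M[1,0],M[0,0])),s["force"][:2]@U,s["force"][:2]@V,s["force"][2],s["opening"],M[0,2],M[1,2])
E
python3 - <<'E'
from rig import *
from h import *
s=get_state();print(rep(s))
print(goto(s,[.42,-.40],.2)); print(goto(s,bd(-.098,.004),.12)); print(bd(-.098,.004))
E
```

```text
t 0.30 board x -661.1 y -472.6 z 222.3 mm yaw 12.99  F(board) -0.1 0.3 -0.1 open 0.088 tilt -0.000 0.001
(array([-0.001, -0.   , -0.154]), array([ 31.93, -19.06,   2.24]))
(array([-0.001, -0.   , -0.154]), array([ 48.35, -55.72,  10.26]))
[ 0.49752292 -0.0058801 ]
```

Call:
{"name": "move_arm", "arguments": {
  "series": "0 0 -0.03 4.7 -2.8 0 85; 0 0 -0.06 9.4 -5.6 0.5 85; 0 0 -0.09 14.1 -8.4 1 85; 0 0 -0.12 18.8 -11.2 1.5 85; 0 0 -0.154 23.5 -14 2 85",
  "newtons": 20
}}

```text
t: 0.92
position: [0.3505, -0.4672, 0.2027]
orientation: [0.0, 0.982, 0.19, 0.0]
force: [0.7, 0.2, -0.0]
opening: 0.0744
```

Run:
```python
from rig import *
from h import *
s=get_state();print(rep(s),s["position"])
print(goto(s,bd(-.098,.004),.12))
```

```text
t 0.93 board x -405.9 y -369.7 z 202.7 mm yaw 21.87  F(board) 0.8 -0.1 -0.0 open 0.074 tilt 0.000 -0.000 [ 0.35046428 -0.4671778   0.20272931]
(array([ 0.   , -0.   ,  0.001]), array([ 30.83, -37.33,   8.26]))
```

Call:
{"name": "move_arm", "arguments": {
  "series": "0 0 0 3.4 -4.1 0.5 85; 0 0 0 6.8 -8.2 1.5 85; 0 0 0 10.2 -12.3 2.5 85; 0 0 0 13.6 -16.4 3.5 85; 0 0 0 17 -20.5 4.5 85"
}}

```text
t: 1.55
position: [0.4314, -0.2135, 0.1577]
orientation: [0.0, 0.982, 0.189, 0.0]
force: [0.8, 0.5, -0.3]
opening: 0.0744
```

Run:
```python
from rig import *
from h import *
s=get_state();print(rep(s),s["position"])
print(goto(s,bd(-.098,.004),.12))
```

```text
t 1.55 board x -236.5 y -164.2 z 157.7 mm yaw 21.80  F(board) 0.9 0.2 -0.3 open 0.074 tilt 0.001 -0.000 [ 0.43139187 -0.21347118  0.15767342]
(array([ 0.001, -0.001, -0.   ]), array([ 13.85, -16.82,   3.76]))
```

Call:
{"name": "move_arm", "arguments": {
  "series": "0 0 0 3.5 -4.2 0.5 85; 0 0 0 7 -8.4 1.5 85; 0 0 0 10.5 -12.6 2.5 85; 0 0 0 13.8 -16.8 3.8 85; 0 0 0 13.8 -16.8 5.8 85"
}}

```text
t: 2.17
position: [0.4985, -0.0025, 0.1001]
orientation: [-0.001, 0.981, 0.193, 0.002]
force: [0.2, -1.2, 0.3]
opening: 0.0746
```

Run:
```python
from rig import *
from h import *
s=get_state();print(rep(s),s["position"])
print(goto(s,bd(-.098,.004),.03))
for n in("scene","top"):
    c=capture(n); a=c["image"][160:300,130:330,::-1]; cv2.imwrite(f"pics/{n}1.png",cv2.resize(a,None,fx=3.5,fy=3.5,interpolation=2))
```

```text
t 2.17 board x -95.8 y 6.7 z 100.1 mm yaw 22.24  F(board) -0.3 -1.1 0.3 open 0.075 tilt 0.003 0.002 [ 0.49851625 -0.00254381  0.10005618]
(array([-0.001, -0.004,  0.008]), array([-0.24,  0.28,  7.  ]))
```

View pics/scene1.png

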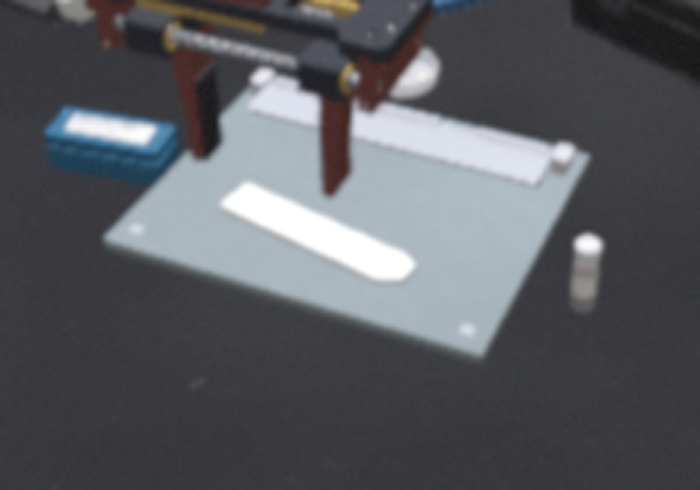

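View pics/top1.png

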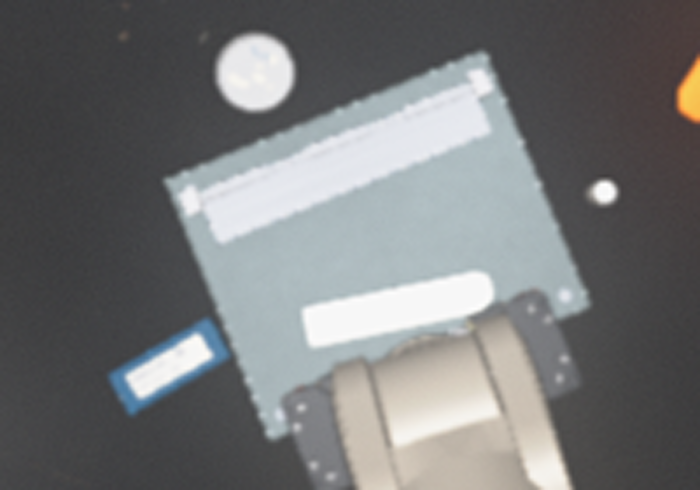

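The gripper is behind the strip (top view), with strip, box and vial all clear. I go down next.

Call:
{"name": "move_arm", "arguments": {
  "series": "0 0 0 -0.2 0.1 2 85; 0 0 0 -0.2 0.1 4.5 85; 0 0 0 -0.2 0.1 6.5 85; 0 0 0 -0.2 0.1 7.5 85; 0 0 0 -0.2 0.1 7.5 85"
}}

```text
t: 2.9
position: [0.495, -0.01, 0.0247]
orientation: [0.0, 0.982, 0.189, -0.0]
force: [-0.5, -0.3, 0.1]
opening: 0.0749
```

Run:
```python
from rig import *
from h import *
s=get_state();print(rep(s),s["position"])
print(goto(s,bd(-.098,.004),.0145))
c=capture("scene"); a=c["image"][160:270,130:320,::-1]; cv2.imwrite(f"pics/scene2.png",cv2.resize(a,None,fx=4,fy=4,interpolation=2))
```

```text
t 2.90 board x -101.8 y 1.1 z 24.7 mm yaw 21.77  F(board) -0.5 -0.1 0.1 open 0.075 tilt -0.001 -0.000 [ 0.49502623 -0.00995221  0.02470305]
(array([ 0.   ,  0.001, -0.001]), array([ 0.38, -0.29,  1.02]))
```

View pics/scene2.png

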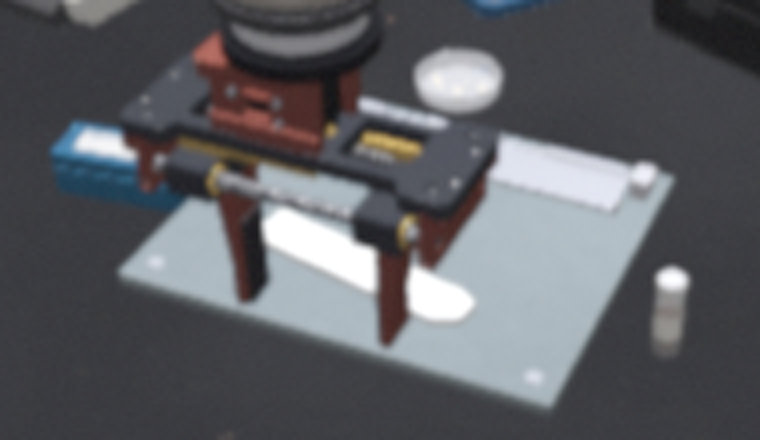

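The fingers stand behind the near edge. I lower them to about 3 mm above the board.

Call:
{"name": "move_arm", "arguments": {
  "series": "0 0 0 0.2 -0.3 0.6 85; 0 0 0 0.2 -0.3 1 85; 0 0 0 0.2 -0.3 1 85; 0 0 0 1 -0.3 1 85; 0 0 0 2 -0.3 1 85"
}}

```text
t: 3.58
position: [0.5134, 0.001, 0.0148]
orientation: [0.0, 0.982, 0.189, 0.0]
force: [0.9, 0.7, -0.4]
opening: 0.0747
```

Run:
```python
from rig import *
from h import *
s=get_state();print(rep(s))
```

```text
t 3.58 board x -80.7 y 4.5 z 14.8 mm yaw 21.81  F(board) 1.1 0.3 -0.4 open 0.075 tilt 0.000 -0.000
```

Call:
{"name": "move_arm", "arguments": {
  "series": "0 0 0 1 0 0 85; 0 0 0 2 0 0 85; 0 0 0 3 0 0 85; 0 0 0 4 0 0 85; 0 0 0 5 0 0 85"
}}

```text
t: 4.2
position: [0.5596, 0.0197, 0.0146]
orientation: [0.0, 0.982, 0.189, -0.0]
force: [-0.5, -0.6, -0.1]
opening: 0.0749
```

Run:
```python
from rig import *
from h import *
s=get_state();print(rep(s))
for n in("scene","top"):
    c=capture(n); a=c["image"][160:300,130:330,::-1]; cv2.imwrite(f"pics/{n}3.png",cv2.resize(a,None,fx=3.5,fy=3.5,interpolation=2))
```

```text
t 4.20 board x -30.9 y 4.7 z 14.6 mm yaw 21.82  F(board) -0.7 -0.4 -0.1 open 0.075 tilt -0.000 -0.000
```

View pics/scene3.png

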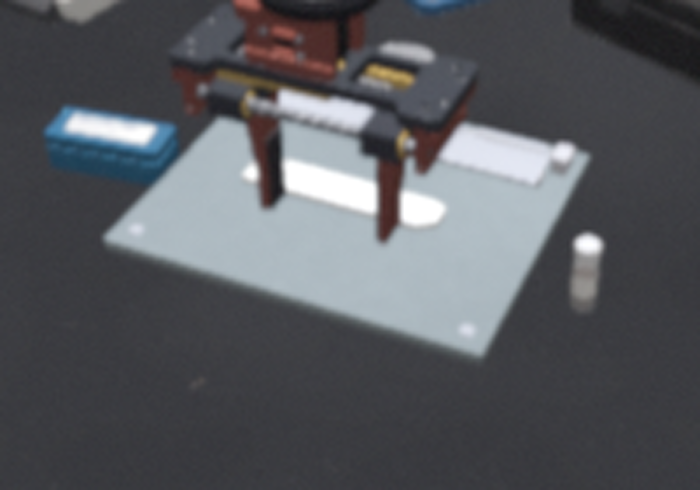

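View pics/top3.png

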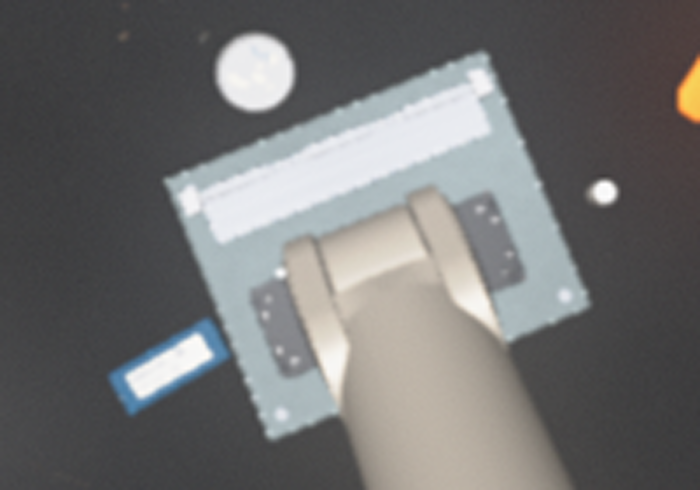

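The strip has turned parallel to the leaf and sits against both fingers. I carry on.

Call:
{"name": "move_arm", "arguments": {
  "series": "0 0 0 0.9 0 0 85; 0 0 0 1.8 0 0 85; 0 0 0 2.7 0 0 85; 0 0 0 3.5 0 0 85; 0 0 0 4 0 0 85"
}}

```text
t: 4.92
position: [0.5967, 0.0346, 0.0146]
orientation: [-0.0, 0.982, 0.189, 0.0]
force: [-0.5, -0.7, -0.5]
opening: 0.0747
```

Run:
```python
from rig import *
from h import *
s=get_state();print(rep(s))
```

```text
t 4.92 board x 9.1 y 4.7 z 14.6 mm yaw 21.82  F(board) -0.7 -0.5 -0.5 open 0.075 tilt 0.000 0.000
```

Call:
{"name": "move_arm", "arguments": {
  "series": "0 0 0 0.2 0 0 85; 0 0 0 0.4 0 0 85; 0 0 0 0.5 0 0 85; 0 0 0 0.6 0 0 85"
}}

```text
t: 5.42
position: [0.6017, 0.0364, 0.0146]
orientation: [0.0, 0.982, 0.189, -0.0]
force: [0.2, 0.4, -0.0]
opening: 0.0748
```

Run:
```python
from rig import *
from h import *
s=get_state();print(rep(s))
c=capture("scene"); a=c["image"][160:270,130:320,::-1]; cv2.imwrite(f"pics/scene4.png",cv2.resize(a,None,fx=4,fy=4,interpolation=2))
```

```text
t 5.42 board x 14.4 y 4.6 z 14.6 mm yaw 21.81  F(board) 0.3 0.3 -0.0 open 0.075 tilt -0.000 -0.000
```

View pics/scene4.png

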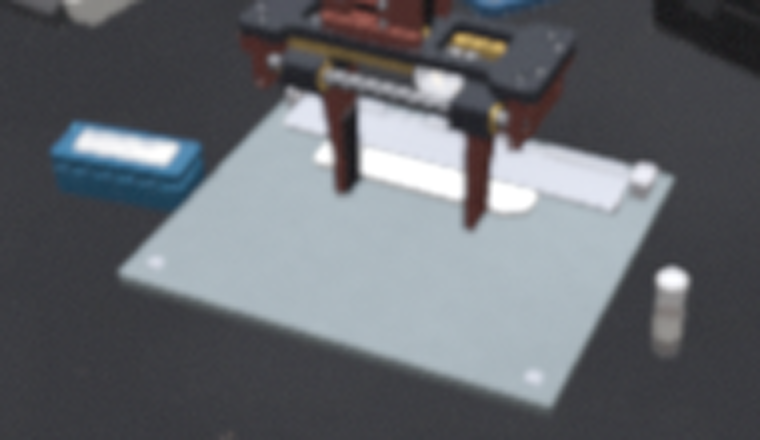

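The strip's far edge is going under the lip. Now small steps until the force rises.

Call:
{"name": "move_arm", "arguments": {
  "series": "0 0 0 0.1 0 0 85; 0 0 0 0.2 0 0 85; 0 0 0 0.2 0 0 85"
}}

```text
t: 5.85
position: [0.6026, 0.0368, 0.0145]
orientation: [0.0, 0.982, 0.189, -0.001]
force: [-4.0, -1.4, 3.6]
opening: 0.0746
```

Call:
{"name": "move_arm", "arguments": {
  "series": "0 0 0 0.1 0 0 85; 0 0 0 0.1 0 0 85"
}}

```text
t: 6.1
position: [0.6027, 0.0368, 0.0144]
orientation: [0.0, 0.982, 0.189, -0.002]
force: [-6.6, -2.8, 6.6]
opening: 0.0747
```

Run:
```python
from rig import *
from h import *
s=get_state();print(rep(s))
```

```text
t 6.10 board x 15.5 y 4.6 z 14.4 mm yaw 21.80  F(board) -7.2 -0.2 6.6 open 0.075 tilt -0.004 -0.001
```

Call:
{"name": "move_arm", "arguments": {
  "series": "0 0 0 0.1 0 0 85; 0 0 0 0.1 0 0 85"
}}

```text
t: 6.35
position: [0.6027, 0.0368, 0.0142]
orientation: [0.0, 0.982, 0.189, -0.003]
force: [-8.7, -3.1, 7.3]
opening: 0.0745
```

Run:
```python
from rig import *
from h import *
s=get_state();print(rep(s))
```

```text
t 6.35 board x 15.5 y 4.6 z 14.2 mm yaw 21.79  F(board) -9.2 0.3 7.3 open 0.075 tilt -0.005 -0.002
```

Firm contact at board x ≈ 15.5 (9 N, rigid), so the far edge is at about the stop. I back off, lift and look.

Call:
{"name": "move_arm", "arguments": {
  "series": "0 0 0 -0.5 0 0 85; 0 0 0 -1 0 0 85; 0 0 0 -1 0 -1.5 85; 0 0 0 -1 0 -4 85; 0 0 0 -1 0 -5 85"
}}

```text
t: 6.98
position: [0.5977, 0.0347, 0.067]
orientation: [0.0, 0.982, 0.189, 0.002]
force: [0.7, -0.6, -0.2]
opening: 0.0751
```

Call:
{"name": "move_arm", "arguments": {
  "series": "0 0 0 -3 0 -3 85; 0 0 0 -6 0 -5 85; 0 0 0 -11 0 -6 85; 0 0 0 -11 0 -6 85"
}}

```text
t: 7.48
position: [0.4914, -0.0084, 0.1253]
orientation: [0.001, 0.982, 0.188, -0.001]
force: [0.8, -0.4, -0.3]
opening: 0.0751
```

Run:
```python
from rig import *
from h import *
s=get_state();print(rep(s))
for n in("scene","top"):
    c=capture(n); cv2.imwrite(f"pics/{n}5raw.png",c["image"][:,:,::-1])
    a=c["image"][160:260,170:310,::-1] ; cv2.imwrite(f"pics/{n}5.png",cv2.resize(a,None,fx=5.5,fy=5.5,interpolation=2))
```

```text
t 7.47 board x -104.6 y 4.0 z 125.3 mm yaw 21.71  F(board) 0.6 -0.6 -0.3 open 0.075 tilt -0.001 -0.002
```

View pics/scene5.png

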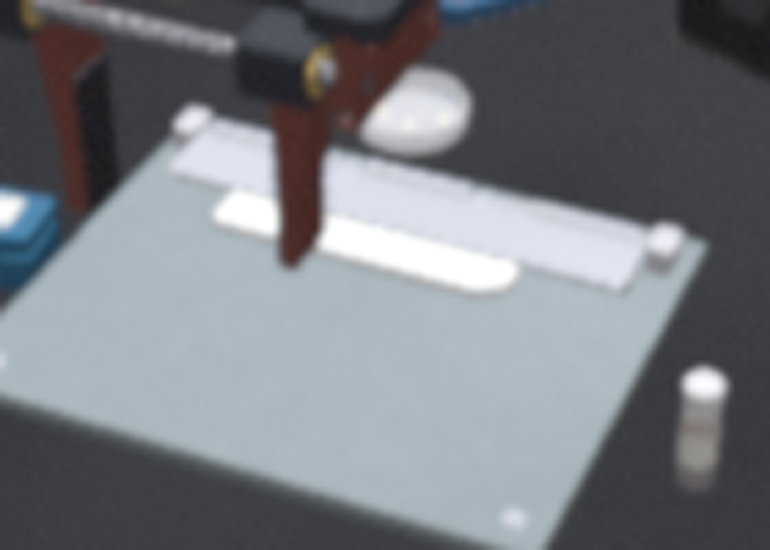

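View pics/top5.png

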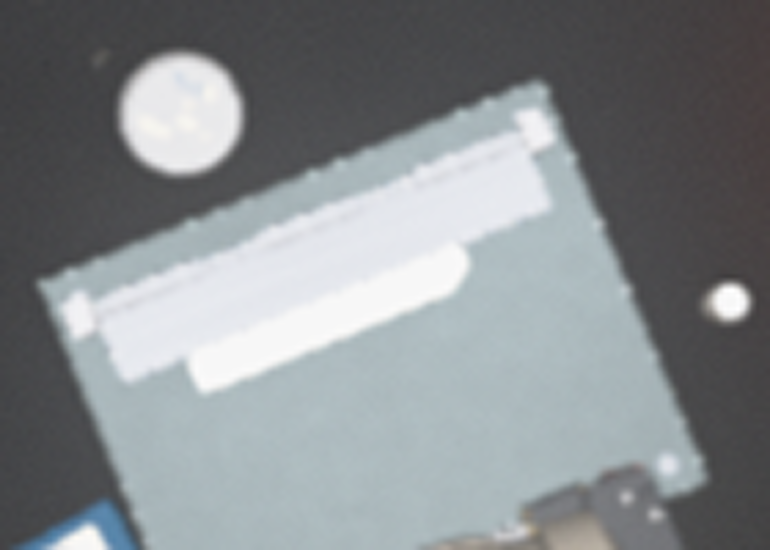

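Both views show the strip tucked under the leaf, parallel to it, with the leaf shut. I measure its near edge now.

Run:
```python
from rig import *
from h import *
np.set_printoptions(precision=4,suppress=True)
s=get_state()
def B(p): d=p[:,:2]-CTR; return np.c_[d@U,d@V]*1e3
P3=lambda x,y,z:np.r_[bd(x,y),z]
for n in("top","scene"):
    c=capture(n)
    for nm,x,z,rg in(("near edge",.027,.018,(-.045,.055)),("lip top edge",.045,.024,(.085,.105)),("lip right",.045,.024,(-.105,-.08)),("board near",-.105,.012,(-.05,.05))):
        if n=="scene" and nm=="near edge": rg=(-.045,.015)
        p=proj(c,[P3(x,rg[0],z),P3(x,rg[1],z)]); e=edge(c,p[0],p[1],w=2.5,trim=.05)
        L=np.linalg.norm(p[1]-p[0])/2
        b=B(onz(c,np.array([e[0]-L*e[1],e[0]+L*e[1]]),z)); d=b[1]-b[0]; print(n,nm,b.mean(0),"ang deg",np.degrees(np.arctan(-d[0]/d[1])))
    m,cn=big(c["image"].min(2)>240,proj(c,P3(.034,-.03,.018)[None])[0]); q=B(onz(c,cn[:,0],.018)); print(n,"strip y range",q[:,1].min(),q[:,1].max())
```

```text
top near edge [25.159   9.1205] ang deg 0.05948377634776049
top lip top edge [44.2948 95.7461] ang deg 0.06128029922551713
top lip right [ 44.4119 -90.529 ] ang deg -0.0023465363669609844
top board near [-102.3458    4.1446] ang deg 0.5228349915132243
top strip y range -61.6284059353902 77.25698291007052
scene near edge [ 25.3133 -11.4009] ang deg 0.03879392787438658
scene lip top edge [45.0992 95.7876] ang deg -0.36822695896929997
scene lip right [ 45.1847 -91.5262] ang deg 0.06657791498668185
scene board near [-107.0018    7.3055] ang deg 0.026876666495883123
scene strip y range -60.98852362780751 25.932868569216826
```

The strip is square (0.05°), with 19–20 mm showing against a nominal 18, so it is home within measuring error. Now I go over the visible part and press.

Call:
{"name": "move_arm", "arguments": {
  "series": "0 0 0 4.5 0 1 85; 0 0 0 9 0 3 85; 0 0 0 12.5 0 5 85; 0 0 0 13.2 0 7 85; 0 0 0 13.2 0 8 85"
}}

```text
t: 8.3
position: [0.6155, 0.0426, 0.0426]
orientation: [-0.0, 0.982, 0.19, -0.001]
force: [-0.6, -0.3, -0.4]
opening: 0.0748
```

Call:
{"name": "move_arm", "arguments": {
  "series": "0 0 0 0 0 0 85"
}}

```text
t: 8.43
position: [0.6149, 0.0417, 0.0437]
orientation: [0.0, 0.982, 0.189, -0.001]
force: [0.4, 0.9, 0.4]
opening: 0.0747
```

Run:
```python
from rig import *
from h import *
s=get_state();print(rep(s))
c=capture("scene"); a=c["image"][160:260,170:310,::-1]; cv2.imwrite(f"pics/scene6.png",cv2.resize(a,None,fx=5.5,fy=5.5,interpolation=2))
```

```text
t 8.43 board x 28.6 y 4.6 z 43.7 mm yaw 21.80  F(board) 0.8 0.7 0.4 open 0.075 tilt -0.003 -0.001
```

View pics/scene6.png

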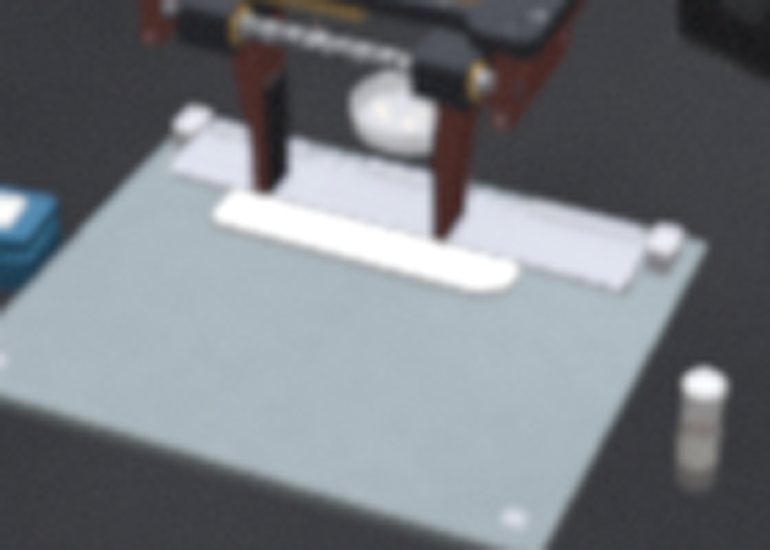

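Call:
{"name": "move_arm", "arguments": {
  "series": "0 0 0 0.2 0 0.8 85; 0 0 0 0.2 0 1.6 85; 0 0 0 0.2 0 2.1 85; 0 0 0 0.2 0 2.1 85; 0 0 0 0.2 0 2.1 85"
}}

```text
t: 9.1
position: [0.6185, 0.0432, 0.0238]
orientation: [-0.0, 0.982, 0.189, 0.0]
force: [0.3, -1.1, -0.1]
opening: 0.0748
```

Run:
```python
from rig import *
from h import *
s=get_state();print(rep(s))
c=capture("scene"); a=c["image"][160:260,170:310,::-1]; cv2.imwrite(f"pics/scene7.png",cv2.resize(a,None,fx=5.5,fy=5.5,interpolation=2))
```

```text
t 9.10 board x 32.6 y 4.7 z 23.8 mm yaw 21.82  F(board) -0.1 -1.1 -0.1 open 0.075 tilt 0.000 0.000
```

View pics/scene7.png

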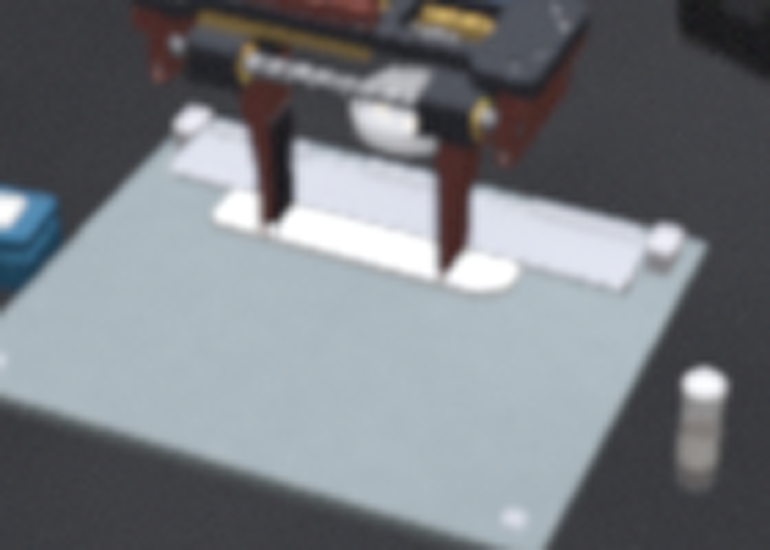

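Call:
{"name": "move_arm", "arguments": {
  "series": "0 0 0 -0.1 0 0.2 85; 0 0 0 -0.1 0 0.4 85; 0 0 0 -0.1 0 0.5 85; 0 0 0 -0.1 0 0.5 85"
}}

```text
t: 9.65
position: [0.6175, 0.0429, 0.0186]
orientation: [-0.0, 0.982, 0.189, -0.0]
force: [-0.7, 0.4, 0.1]
opening: 0.0746
```

Call:
{"name": "move_arm", "arguments": {
  "series": "0 0 0 0 0 0.1 85; 0 0 0 0 0 0.1 85"
}}

```text
t: 9.9
position: [0.6176, 0.0428, 0.0184]
orientation: [0.0, 0.982, 0.189, 0.0]
force: [-1.8, 0.2, 7.1]
opening: 0.0744
```

Call:
{"name": "move_arm", "arguments": {
  "series": "0 0 0 0 0 0.1 85; 0 0 0 0 0 0.1 85"
}}

```text
t: 10.15
position: [0.6176, 0.0428, 0.0183]
orientation: [0.0, 0.982, 0.189, 0.0]
force: [-5.9, -1.3, 15.0]
opening: 0.0746
```

Run:
```python
from rig import *
from h import *
s=get_state();print(rep(s))
```

```text
t 10.15 board x 31.6 y 4.6 z 18.3 mm yaw 21.81  F(board) -6.0 1.0 15.0 open 0.075 tilt 0.000 -0.000
```

It presses with 15 N, and the sideways reaction shows the strip is also held towards the stop. I hold and check.

Call:
{"name": "move_arm", "arguments": {
  "series": "0 0 0 0 0 0 85; 0 0 0 0 0 0 85; 0 0 0 0 0 0 85; 0 0 0 0 0 0 85; 0 0 0 0 0 0 85"
}}

```text
t: 10.78
position: [0.6176, 0.0428, 0.0183]
orientation: [0.0, 0.982, 0.189, 0.0]
force: [-5.5, -0.7, 14.6]
opening: 0.0745
```

Run:
```python
from rig import *
from h import *
s=get_state();print(rep(s))
def B(p): d=p[:,:2]-CTR; return np.c_[d@U,d@V]*1e3
P3=lambda x,y,z:np.r_[bd(x,y),z]
c=capture("scene")
for nm,x,z,rg in(("near edge",.026,.018,(-.027,.022)),("lip right",.045,.024,(-.105,-.08)),("lip left",.045,.024,(.085,.105))):
    p=proj(c,[P3(x,rg[0],z),P3(x,rg[1],z)]); e=edge(c,p[0],p[1],w=2.5,trim=.05); print(nm,B(onz(c,[e[0]],z)))
a=c["image"][160:260,170:310,::-1]; cv2.imwrite(f"pics/scene8.png",cv2.resize(a,None,fx=5.5,fy=5.5,interpolation=2))
s=get_state();print(rep(s))
```

```text
t 10.78 board x 31.6 y 4.6 z 18.3 mm yaw 21.81  F(board) -5.3 1.4 14.6 open 0.075 tilt 0.000 -0.000
near edge [[25.30822105  0.41431191]]
lip right [[ 45.16900323 -91.48876427]]
lip left [[45.05159852 93.63747348]]
t 10.82 board x 31.6 y 4.7 z 18.4 mm yaw 21.81  F(board) -5.4 1.4 14.5 open 0.075 tilt 0.000 -0.000
```

View pics/scene8.png

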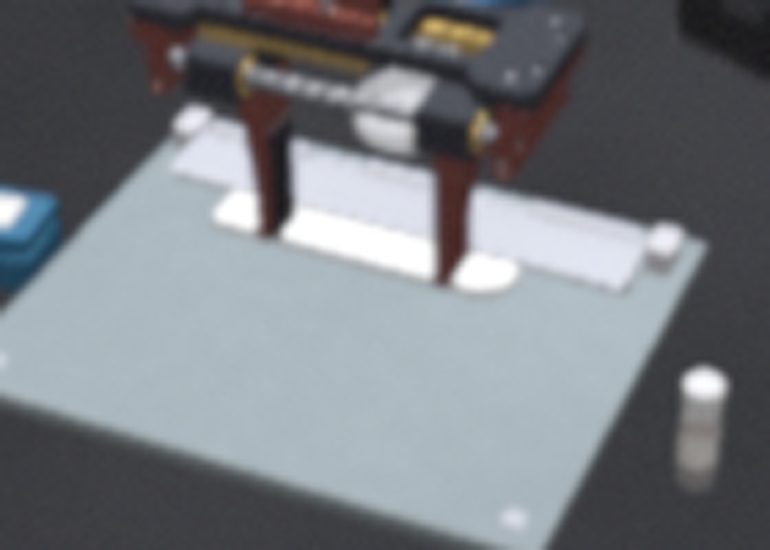

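The hold is steady. The measured 19–20 mm showing is biased: the same edge finder read the strip 30–31.5 mm wide at the start instead of 28, so about 1–1.7 mm comes off. That leaves about 18 mm, which is home. I hand in.

Run:
```python
from rig import *
print(hand_in())
```

```text
the job is handed in; nothing more can be done
None
```

I slid the white strip under the leaf with both open fingertips until it came up hard against the stop. I then pressed it from above on the part still showing and handed in while pressing. `hand_in()` gave no verdict.

- **Pushing home:** at the stop the push met about 9 N with no further movement. The strip measured square to the leaf within 0.1° and its centre about 8 mm off the middle, where 40 mm is allowed. The leaf looked shut in both views.
- **Pressing:** the last checks showed a steady 14.5 N down and about 5 N towards the stop. The tool stood at board x ≈ 32 mm, about 2 mm clear of the lip.
- **What disagreed:** the images showed 19–20 mm of strip in front of the lip, where 18 mm was expected. The same edge finder had read the 28 mm strip as 30–31.5 mm wide at the start, so I put this down to measuring error. I did not measure the gap to the stop directly.
- **Bystanders:** the dish, slide box and vial look unmoved in the pictures. I did not measure their positions again.

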